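# Load a capsule under the sprung chute cover of a coffee machine and start the brew

## Robot

A 6-joint arm with a two-finger parallel gripper is mounted at the origin on a cart in front of the work surface, level with it; the furniture and walls round the work are solid. World frame = base frame: x ahead of the robot, y to its left, z up, the work surface at z = 0. Lengths are in m, angles in rad, forces in N, time in s.
With the tool pointing down it reaches from about 0.2 to 0.875 m from the base axis. Payload 3.4 kg.
Tool frame: the origin (TCP) lies on the mounting face of the last link; the fingertips stand 199 mm ahead of it and the grasp point (between the pads) lies 180 mm ahead of it (grip_point_offset is the distance from the TCP to the grasp point, in m); z points along the fingers, y is the line along which they close (so a half turn about z gives the same grasp; the last joint's range is limited). The gripper opens to 94 mm and grips with 3 to 60 N. Pads are 16 mm wide; open, the fingers measure 119 mm over their backs; the gripper's body (75 mm by 177 mm) begins 78 mm behind the grasp point.
Start: joints at [1.1, 0.276, 1.505, -0, 1.361, -0.121], TCP at [0.197, 0.54, 0.405] pointing down, gripper open.
Joint ranges: [-2.89, 2.89], [-0.75, 2.08], [0.22, 2.7], [-1.18, 4.32], [0.11, 2.71], [-2.7, 2.7]. Speed limits (rad/s): [2.57, 2.57, 3.14, 3.14, 3.14, 3.14].

## Interface

Orientations are given as a rotation vector (axis times angle).
In Python, from plant import observe, camera, camera_info, sign_off, grip_point_offset gives the robot as it stands. The module is installed in compiled form; this text tells all that it offers.
- The arm moves only by the shell command python3 -m pendant 'ROWS' [FORCE]. ROWS is a JSON object of lists of equal length, an entry for each row: "linear": the shift along the tool's x, y, z in cm, a list of three; "angular": the turn, a rotation vector about the tool's x, y, z in degrees, a list of three; "claw": the finger opening in cm, from 0 to 9.4. In form: {"linear": [[tx, ty, tz], ...], "angular": [[ax, ay, az], ...], "claw": [claw, ...]}. A call has exactly 10 rows; each row shifts and turns the commanded pose from where the row before left it, along the tool's axes as they then stand; what a row does not reach is not made up. A row lasts 1/12 s, in which the tool goes at most 41.7 mm and 7.16 degrees, less where a joint would pass 70% of its speed; a pose out of reach is approached as far as the arm can. A call is refused whole if a number of a shift passes 4.17 or a number of a turn 7.16, either way. A call with a gripper value outside its range is refused whole. The fingers move at their own pace and stop on an object; FORCE is the grip in N (left out, the last holds). Time passes only in rows, so rows that do not move let the fingers close, or fill a call up. It gives the time, the measured TCP pose, the force, the opening and the grip force at its end, in the units of the state.
- observe(): the state, without advancing time (a new reading comes with each control period).
- camera(name): name is "scene" or "top"; returns the picture (480x640x3 uint8, red, green, blue); there is no depth.
- camera_info(name): a dict with "fx", "fy", "cx", "cy" (pixels), "pose" (4x4, takes a point from camera to world coordinates). Camera axes: x right, y up, looking along -z (the intrinsics and any distortion apply to the point x, -y, -z); pixel columns grow to the right and rows downward; lengths in m; the calibration is good to about 2 mm. A picture is of the moment at which its call begins. camera_info takes no time and is no camera call.
- sign_off(): hands the job in; it is judged then, once.
The state is a dict: "clock": time; "qpos": joint angles; "qd": joint speeds; "effort": joint torques, N m; "tool_pos": TCP position; "orientation": TCP orientation; "force": force on the tool from outside, world axes, zero at the start; "torque": the same for the moment, N m; "opening": opening from 0.0 (shut) to 1.0 (fully open); "gripper_force": force on a finger pad.
Only numpy, scipy, OpenCV 4.12 (cv2) and the standard library are available. Lean on these libraries where they do the work, as an engineer would, in place of code of your own. Each camera call takes 0.05 s, during which the arm holds its last target. There are 200 camera calls.

## Task

Load the coffee machine: push its steel lift bar back with one fingertip to hold the sprung chute cover open, and meanwhile with the other fingertip push the copper capsule along the loading tray, under the cover, until it drops flat into its round seat. Let the cover close over it, then press the green brew button fully down and let it come up again. Do not pick anything up, and leave the mug under the spout and the spare capsules where they stand.

Things in the scene. Friction and masses are not known exactly. Their poses are not given: they have to be found in the camera images.
- coffee_machine: White capsule coffee machine, fixed, 306 long x 132 wide x 240 high. Origin on the worktop under the cover's hinge; -x is its front (mug side, towards the robot), +x its rear (water tank), z up. All offsets below are in this frame, mm. On top a light grey metal deck at z 210, x -132 to 48, y -65 to 65, bare beside rails and cover; behind it the rear top at z 235.
- loading_tray (a point): Point on the deck (x -98, y 0, z 210), middle of the loading tray in front of the cover. Axes as the machine's. Tray: front lip 6 high at x -132 to -128; two guide rails 7 high, 4 thick, 41 apart inside, run along x at y = +-20.5 from x -129 (slightly flared there) to x -14 past the seat; the capsule slides between them.
- capsule_seat (a point): Centre of the floor of the round seat in the deck (x -38, y 0, z 205), axes as the machine's: a recess 43 in diameter, 5 deep, under the cover. The capsule drops in by itself when pushed over it.
- capsule: Copper-coloured coffee capsule, loose, about 16 g, standing on the loading tray: flange 37 in diameter, 2.5 thick at the bottom, above it a steep cone from 33 to 29 in diameter, 28 high in all. Origin: centre of its underside, z up. Its flange slides between the rails.
- chute_cover: Smoked clear cover over the seat, with the lift bar as one piece. Origin on its hinge line (x 0, z 222), axes as the machine's when closed. Closed, it is a hood x -61 to -2, y -28 to 28, z 211 to 246 with front skirt and sides, open below; it swings up and rearward. A spring shuts it when released. The capsule cannot push it open.
- cover_hinge (a joint): Opening angle of the chute cover about its hinge line along y, rad: 0 closed, 1.2 fully open.
- cover_skirt (a point): Middle of the lower edge of the cover's front skirt, moving with the cover: x -61, z 211 closed; z 243, x -53 at 0.7 rad; z 253, x -46 at 0.9 rad.
- lift_bar (a point): Middle of the steel lift bar, which runs along the machine's y, 8 in diameter: x -28, z 270 closed; x 15, z 276 at 0.8 rad. Its ends are black rubber sleeves 12 in diameter at |y| 38 to 64, overhanging the cover on both sides, 60 above the bare deck: push either sleeve rearward (+x), 1 to 4 N, to open and hold the cover.
- brew_button (a joint): Travel of the green brew button, m: 0 up, 0.005 fully down; spring of about 4 N.
- brew_button_top (a point): Centre of the top of the green round brew button, 30 in diameter, on the machine's rear top (x 80, y 0, z 256); pressed straight down.
- mug: White mug, 82 in diameter, 100 high, loose on the drip grille under the brew head. Origin near the middle of its underside, between cup and handle, z up.
- spare_green: Spare capsule, same shape as the copper one but green, 16 g, standing loose on the dark tray beside the machine; leave it there. Origin: centre of its underside.
- spare_blue: Spare capsule, same shape as the copper one but blue, 16 g, standing loose on the dark tray beside the machine; leave it there. Origin: centre of its underside.

How it is judged:
By the outcome, as a careful person would: the job done as asked, in the order asked, and still so for the second after the job is handed in, with the robot touching nothing.
It also fails if it takes over 56 s, if anything falls off the work surface, if the arm or the gripper's body presses on something with over 40 N, if the wrist force passes 120 N, or if a joint passes its speed limit or range.

## Working session

There is one attempt and no reset: what is moved stays moved. The work goes in short steps, Python scripts to look and compute and a shell command to move; the robot and the scene stay as the last step left them, time stands still between calls to the robot, and variables do not carry over. Pictures are saved under pics/ and viewed, at most 10 in all, crops included, and the job is handed in when it is done.

```bash
mkdir -p pics; python3 - <<'E'
from plant import *
import cv2,numpy as np
np.set_printoptions(precision=4,suppress=True)
print(observe(),grip_point_offset)
for n in("scene","top"):
    print(camera_info(n)); cv2.imwrite(f"pics/{n}0.png",camera(n)[:,:,::-1])
E
```

```text
{'clock': 0.0, 'qpos': array([ 1.1   ,  0.2766,  1.5061, -0.    ,  1.3607, -0.121 ]), 'qd': array([0.0008, 0.    , 0.0016, 0.0002, 0.0013, 0.0018]), 'effort': array([ -0.0011, -40.459 , -23.7222,   0.07  ,   0.0346,  -0.0001]), 'tool_pos': array([0.197 , 0.54  , 0.4038]), 'orientation': array([-0.5466, -3.0932,  0.0027]), 'force': array([ 0.3932,  0.3079, -0.2885]), 'torque': array([ 0.0784,  0.019 , -0.044 ]), 'gripper_force': 0.0, 'opening': 0.9960565255397419} 0.1804
{'fx': 590.4299905658111, 'fy': 590.4299905658111, 'cx': 320.8928263915065, 'cy': 242.13583293165235, 'pose': array([[ 0.6124,  0.3627, -0.7025, -0.2313],
       [-0.7905,  0.2678, -0.5508, -0.3237],
       [-0.0116,  0.8926,  0.4507,  0.621 ],
       [ 0.    ,  0.    ,  0.    ,  1.    ]])}
{'fx': 435.37456983452836, 'fy': 435.37456983452836, 'cx': 320.95861874264233, 'cy': 235.14717067690242, 'pose': array([[-0.0286,  0.9956, -0.0893,  0.3879],
       [-0.9996, -0.0284,  0.0029,  0.2071],
       [ 0.0003,  0.0893,  0.996 ,  1.0391],
       [ 0.    ,  0.    ,  0.    ,  1.    ]])}
```

View pics/scene0.png

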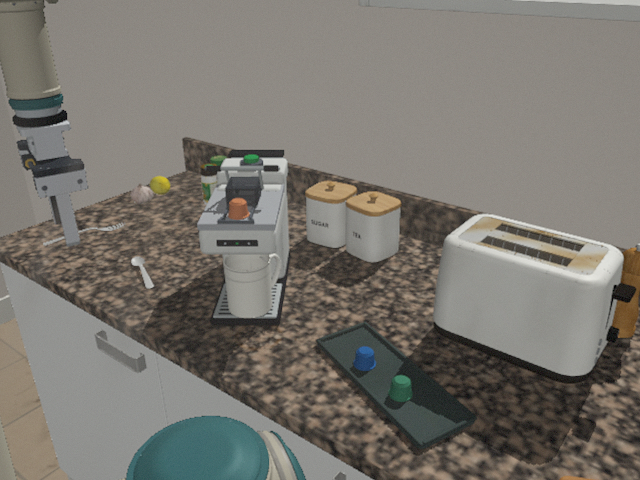

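View pics/top0.png

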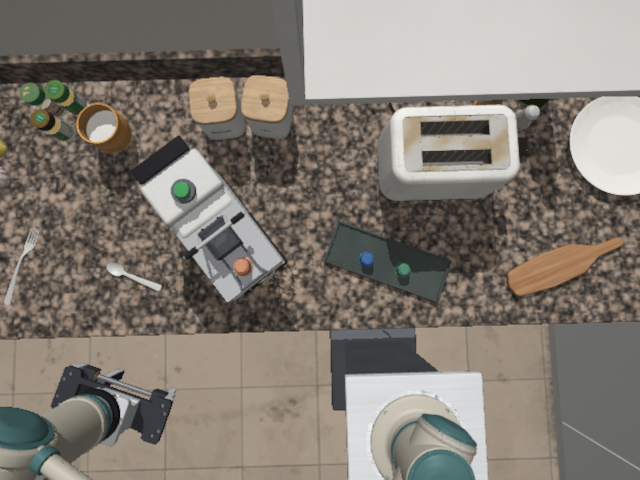

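The scene view shows the machine with the mug (250,285), the copper capsule (238,208) and the spares (365,358), (400,388). The top view shows the green button at (182,190), the capsule at (242,267), and the bar running from (190,252) to (240,218).

```bash
cat > h.py <<'E'
import cv2,numpy as np
from plant import *
np.set_printoptions(precision=4,suppress=True)
def ray(n,u,v):
    c=camera_info(n);P=c["pose"]
    return P[:3,3],P[:3,:3]@np.array([(u-c["cx"])/c["fx"],-(v-c["cy"])/c["fy"],-1])
def plane(n,u,v,z):
    o,d=ray(n,u,v);return o+d*(z-o[2])/d[2]
def proj(n,p):
    c=camera_info(n);P=c["pose"];q=P[:3,:3].T@(np.asarray(p)-P[:3,3])
    return np.array([c["cx"]-c["fx"]*q[0]/q[2],c["cy"]+c["fy"]*q[1]/q[2]])
def blobs(img,lo,hi,amin=30):
    m=cv2.inRange(cv2.cvtColor(img,cv2.COLOR_RGB2HSV),np.array(lo),np.array(hi))
    n,l,s,c=cv2.connectedComponentsWithStats(m)
    return [(c[i].round(1),s[i]) for i in range(1,n) if s[i,4]>=amin]
E
python3 - <<'E'
from h import *
t=cv2.imread("pics/top0.png")[:,:,::-1].copy();s=cv2.imread("pics/scene0.png")[:,:,::-1].copy()
for nm,lo,hi in(("copper",(5,120,120),(14,255,255)),("green",(60,120,60),(85,255,255))):
    for n,i in(("top",t),("scene",s)):print(nm,n,blobs(i,lo,hi))
c=t[130:310,120:300,::-1];cv2.imwrite("pics/c1.png",cv2.resize(c,(720,720))[:600])
c=t[180:310,150:300,::-1];c=cv2.resize(c,None,fx=4.6,fy=4.6,interpolation=cv2.INTER_CUBIC);cv2.imwrite("pics/c2.png",c);print(c.shape)
E
```

```text
copper top [(array([244.4, 267. ]), array([235, 258,  17,  16,  59], dtype=int32)), (array([519.8, 279.8]), array([508, 265,  39,  27, 145], dtype=int32)), (array([544.4, 276. ]), array([523, 266,  44,  20, 125], dtype=int32)), (array([573.1, 275.7]), array([560, 270,  26,  11,  42], dtype=int32))]
copper scene [(array([238. , 208.5]), array([229, 198,  20,  21, 325], dtype=int32))]
green top [(array([181.4, 190. ]), array([174, 183,  16,  15, 185], dtype=int32))]
green scene [(array([250.7, 158. ]), array([244, 154,  15,   9, 107], dtype=int32))]
(598, 690, 3)
```

View pics/c2.png

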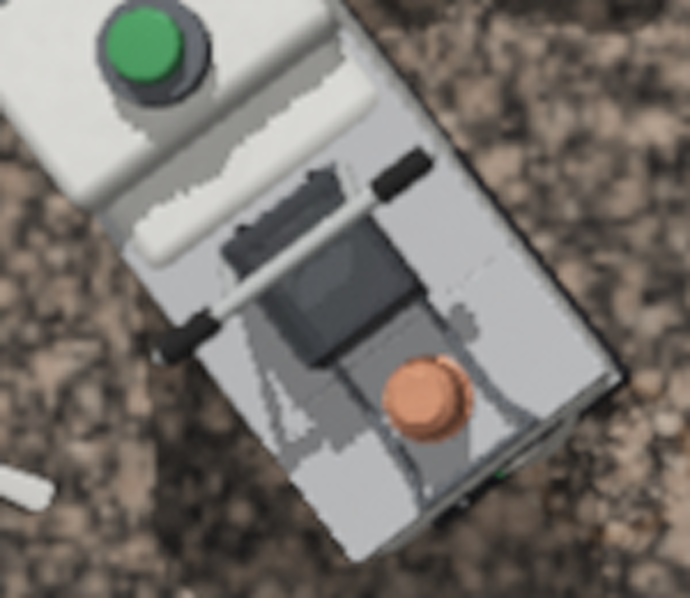

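```bash
python3 - <<'E'
from h import *
f=lambda u,v,z:plane("top",(u+.5)/4.6-.5+150,(v+.5)/4.6-.5+180,z)
cap=f(424,394,.238);btn=f(145,45,.256);a=f(430,163,.270);b=f(163,350,.270);c1=f(358,560,.210);c2=f(626,378,.210)
# LSQ 2D rigid fit (machine frame)
M=np.array([[80,0],[-28,-64],[-28,64],[-132,65],[-132,-65]])/1000
W=np.array([btn,a,b,c1,c2])[:,:2]
m=M-M.mean(0);w=W-W.mean(0)
yaw=np.arctan2((m[:,0]*w[:,1]-m[:,1]*w[:,0]).sum(),(m*w).sum())
R=np.array([[np.cos(yaw),-np.sin(yaw)],[np.sin(yaw),np.cos(yaw)]])
t=W.mean(0)-R@M.mean(0)
print(W,"yaw",np.degrees(yaw),"t",t,"res mm",1e3*(M@R.T+t-W))
print("cap",cap,"in machine",R.T@(cap[:2]-t))
# check scene
def Wp(x,y,z):return np.r_[R@np.array([x,y])/1000+t,z/1000]
print("button scene",proj("scene",Wp(80,0,256)),"cap",proj("scene",[*cap[:2],.224]))
np.savez("m.npz",R=R,t=t,yaw=yaw)
E
```

```text
[[0.5491 0.4572]
 [0.4967 0.3425]
 [0.4273 0.4458]
 [0.3419 0.3846]
 [0.4133 0.2732]] yaw 35.66798722679138 t [0.4846 0.4086] res mm [[ 0.5791 -1.9238]
 [ 2.5027 -2.1396]
 [-2.6788 -1.5137]
 [-2.4228 -0.1175]
 [ 2.0197  5.6947]]
cap [0.4084 0.3516 0.238 ] in machine [-0.0952 -0.0018]
button scene [251.9726 156.3086] cap [239.7044 207.6162]
```

```bash
python3 - <<'E'
from h import *
for n,(x0,y0,x1,y1) in(("top",(130,135,300,310)),("scene",(190,140,300,330))):
    g=cv2.imread(f"pics/{n}0.png",0)
    L=cv2.createLineSegmentDetector(0).detect(cv2.resize(g,None,fx=2,fy=2,interpolation=cv2.INTER_CUBIC))[0][:,0]/2-.25
    for l in L:
        if x0<l[0]<x1 and y0<l[1]<y1 and np.hypot(l[2]-l[0],l[3]-l[1])>18:
            p,q=plane(n,l[0],l[1],.21),plane(n,l[2],l[3],.21)
            a=np.degrees(np.arctan2(q[1]-p[1],q[0]-p[0]))%90
            if 25<a<45: print(n,l.round(1),p[:2],q[:2],"mod90 %.1f"%a,"len %.3f"%np.hypot(*(q-p)[:2]))
E
```

```text
top [192.2 256.7 215.2 286.8] [0.428  0.4507] [0.3698 0.4074] mod90 36.7 len 0.073
top [229.8 225.3 242.9 242.6] [0.4861 0.3788] [0.4522 0.354 ] mod90 36.2 len 0.042
top [228.6 302.1 283.4 260.6] [0.3405 0.3824] [0.4156 0.2774] mod90 35.6 len 0.129
top [190.9 149.1 140.8 186.4] [0.6374 0.4528] [0.5666 0.5498] mod90 36.1 len 0.120
top [227.7 221.3 200.7 241.8] [0.4939 0.3826] [0.456  0.4345] mod90 36.2 len 0.064
top [284.9 261.4 196.2 147.8] [0.414  0.2746] [0.6398 0.4426] mod90 36.7 len 0.281
top [175.8 234.5 187.  249.4] [0.4713 0.4821] [0.4422 0.4608] mod90 36.3 len 0.036
top [130.1 170.1 178.8 133.8] [0.5992 0.5707] [0.6686 0.4764] mod90 36.3 len 0.117
top [136.8 185.3 164.8 222.3] [0.569  0.5575] [0.4954 0.5032] mod90 36.4 len 0.091
top [241.9 288.8 262.5 272.3] [0.3647 0.357 ] [0.3946 0.3176] mod90 37.3 len 0.049
top [197.9 248.  230.5 223.6] [0.4442 0.4399] [0.4893 0.3773] mod90 35.8 len 0.077
top [241.5 291.2 231.2 272.6] [0.3602 0.3578] [0.3957 0.3769] mod90 28.3 len 0.040
top [241.3 243.9 221.  259.2] [0.4499 0.357 ] [0.4216 0.396 ] mod90 35.9 len 0.048
top [261.  273.1 240.
[... 2490 characters left out ...]
mod90 37.4 len 0.023
scene [274.7 222.6 282.4 184.9] [0.4206 0.2841] [0.5578 0.3869] mod90 36.9 len 0.172
scene [254.4 223.7 274.4 223.8] [0.3976 0.3083] [0.4168 0.2813] mod90 35.5 len 0.033
scene [252.6 223.5 217.6 223.3] [0.3964 0.3115] [0.3622 0.3586] mod90 35.9 len 0.058
scene [202.5 252.6 221.9 253.1] [0.2763 0.3001] [0.2926 0.2755] mod90 33.6 len 0.030
scene [263.2 254.1 231.9 254.2] [0.327  0.2235] [0.2991 0.261 ] mod90 36.7 len 0.047
scene [272.6 230.1 200.7 230. ] [0.3971 0.2678] [0.3281 0.3618] mod90 36.3 len 0.117
scene [264.6 270.8 228.9 272.9] [0.2912 0.1876] [0.2566 0.2238] mod90 43.7 len 0.050
scene [276.1 231.9 282.  206.3] [0.3955 0.2586] [0.4792 0.3192] mod90 35.9 len 0.103
```

```bash
python3 - <<'E'
import cv2
s=cv2.imread("pics/scene0.png")[145:265,195:300]
cv2.imwrite("pics/c3.png",cv2.resize(s,None,fx=5,fy=5,interpolation=cv2.INTER_CUBIC))
E
```

```text
(no output)
```

View pics/c3.png

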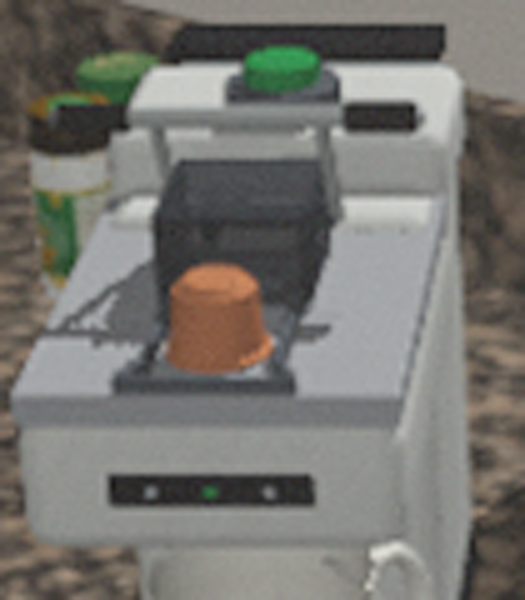

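The yaw is 36.2° from the long edges. In the scene crop, the front deck corners are at (15,395) and (405,400), and a pale strip lies in front of the rear wall at row ~215. I'll check that strip's position and compute the first move.

```bash
cat >> h.py <<'E'
yaw=np.radians(36.2);ex=np.array([np.cos(yaw),np.sin(yaw)]);ey=np.array([-ex[1],ex[0]]);O=.633*ex+.045*ey
mach=lambda p:1e3*np.array([ex@(p[:2]-O),ey@(p[:2]-O)])
from scipy.spatial.transform import Rotation as Ro
def state():
    s=observe();Rt=Ro.from_rotvec(s["orientation"]).as_matrix();ty=Rt[:,1]
    phi=np.degrees(np.arctan2(ey@ty[:2],ex@ty[:2]));T=mach(s["tool_pos"]);d=s["opening"]*94+12.5
    u=np.array([np.cos(np.radians(phi)),np.sin(np.radians(phi))])
    print("t %.2f T"%s["clock"],T.round(1),"tipz %.1f"%(1e3*s["tool_pos"][2]-199*-Rt[2,2]),"phi %.1f"%phi,"tz",Rt[:,2].round(3),"B",(T+u*d/2).round(1),"C",(T-u*d/2).round(1),"open %.1f"%(d-12.5),"Fm",np.r_[ex@s["force"][:2],ey@s["force"][:2],s["force"][2]].round(1))
    return s,Rt,phi
def go(T,phi,tip):
    "total turn about tool z (deg), then shift in turned tool axes (cm)"
    s,Rt,p=state();d=np.r_[(T[0]*ex+T[1]*ey)/1e3+O,(tip+199)/1e3]-s["tool_pos"]
    k=yaw+np.radians(phi);y=np.array([np.cos(k),np.sin(k),0]);x=np.cross(y,[0,0,-1])
    print("turn z %.2f"%-(phi-p),"lin cm",(100*np.array([x@d,y@d,-d[2]])).round(2))
E
python3 - <<'E'
from h import *
print("strip top",[mach(plane("top",150+u/4.6,180+v/4.6,.21)) for u,v in((155,265),(380,100))])
print("strip scene",[mach(plane("scene",195+u/5,145+v/5,.21)) for u,v in((385,225),(130,225),(385,198))])
print("deck corner scene",[mach(plane("scene",195+u/5,145+v/5,.21)) for u,v in((15,395),(404,400))])
print("btn scene",mach(plane("scene",251.6,157.4,.256)))
go((-105.5,20),27,330)
E
```

```text
strip top [array([18.0101, 57.2334]), array([ 16.1788, -58.0866])]
strip scene [array([ 19.4332, -44.9057]), array([19.6166, 51.373 ]), array([ 47.2932, -42.0794])]
deck corner scene [array([-131.5285,   62.5429]), array([-135.103 ,  -66.8414])]
btn scene [72.8776 -2.3656]
t 0.10 T [-155.1  274.4] tipz 204.9 phi 33.8 tz [-0.001 -0.001 -1.   ] B [-110.8  304. ] C [-199.4  244.8] open 94.0 Fm [-1.  -0.   0.1]
turn z 6.76 lin cm [-24.92  -7.13 -12.51]
```

```bash
python3 -m pendant '{"linear":[[0,0,-2.5],[0,0,-2.5],[0,0,-2.5],[0,0,-2.5],[0,0,-2.5],[-2.5,-0.7,0],[-2.5,-0.7,0],[-2.5,-0.7,0],[-2.5,-0.7,0],[-2.5,-0.7,0]],"angular":[[0,0,6.8],[0,0,0],[0,0,0],[0,0,0],[0,0,0],[0,0,0],[0,0,0],[0,0,0],[0,0,0],[0,0,0]],"claw":[9.4,9.4,9.4,9.4,9.4,9.4,9.4,9.4,9.4,9.4]}' 20
python3 -m pendant '{"linear":[[-2.5,-0.7,0],[-2.5,-0.7,0],[-2.5,-0.7,0],[-2.5,-0.7,0],[-2.4,-0.8,0],[0,0,0],[0,0,0],[0,0,0],[0,0,0],[0,0,0]],"angular":[[0,0,0],[0,0,0],[0,0,0],[0,0,0],[0,0,0],[0,0,0],[0,0,0],[0,0,0],[0,0,0],[0,0,0]],"claw":[9.4,9.4,9.4,9.4,9.4,9.4,9.4,9.4,9.4,9.4]}' 20
python3 - <<'E'
from h import *
go((-105.5,20),27,220)
cv2.imwrite("pics/top1.png",cv2.resize(camera("top")[170:320,130:320,::-1],None,fx=4,fy=4,interpolation=cv2.INTER_CUBIC))
E
```

```text
clock: 0.93
tool_pos: [0.2934, 0.4516, 0.5293]
orientation: [-0.728, -3.056, 0.001]
force: [1.1, -0.1, 0.3]
opening: 1.0
gripper_force: 0.0
clock: 1.77
tool_pos: [0.3864, 0.3651, 0.5297]
orientation: [-0.727, -3.056, -0.0]
force: [0.2, 0.3, 0.4]
opening: 1.004
gripper_force: 0.0
t 1.77 T [-105.6   21.4] tipz 330.7 phi 27.1 tz [-0.  0. -1.] B [-58.   45.7] C [-153.2   -2.9] open 94.4 Fm [0.3 0.1 0.4]
turn z 0.05 lin cm [-0.13 -0.06 11.07]
```

View pics/top1.png

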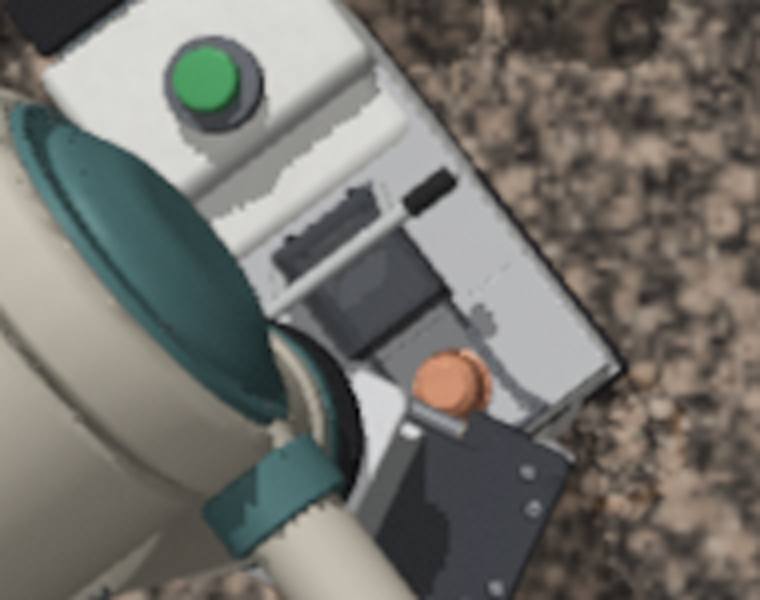

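The gripper is above the front of the machine, behind the capsule (450,382), and the right sleeve (432,190) is free. Next I descend.

```bash
python3 -m pendant '{"linear":[[-0.1,-0.1,1.1],[-0.1,0,1.1],[0,0,1.1],[0,0,1.1],[0,0,1.1],[0,0,1.1],[0,0,1.1],[0,0,1.1],[0,0,1.1],[0,0,1.1]],"angular":[[0,0,0],[0,0,0],[0,0,0],[0,0,0],[0,0,0],[0,0,0],[0,0,0],[0,0,0],[0,0,0],[0,0,0]],"claw":[9.4,9.4,9.4,9.4,9.4,9.4,9.4,9.4,9.4,9.4]}' 20
python3 - <<'E'
from h import *
go((-50,20),27,220)
cv2.imwrite("pics/sc1.png",cv2.resize(camera("scene")[120:270,180:320,::-1],None,fx=4,fy=4,interpolation=cv2.INTER_CUBIC))
E
```

```text
clock: 2.65
tool_pos: [0.3879, 0.3632, 0.4193]
orientation: [0.727, 3.056, 0.001]
force: [-0.3, -0.4, 0.8]
opening: 0.998
gripper_force: 0.0
t 2.65 T [-105.5   19. ] tipz 220.3 phi 27.0 tz [ 0.  0. -1.] B [-58.1  43.1] C [-152.8   -5.2] open 93.9 Fm [-0.5 -0.2  0.8]
turn z 0.03 lin cm [-2.43  4.99  0.03]
```

View pics/sc1.png

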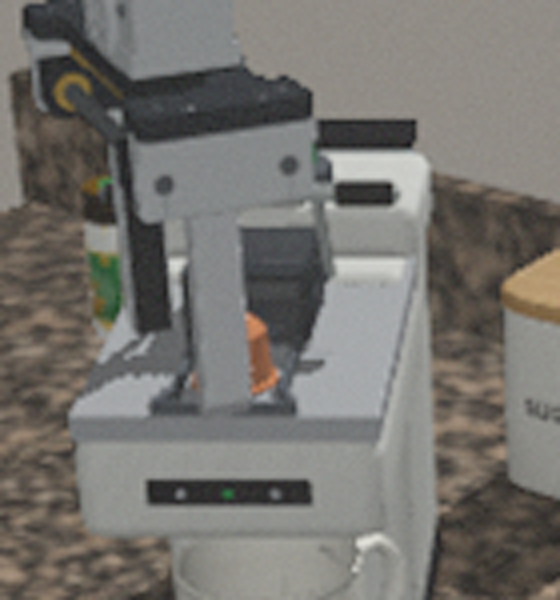

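The fingertips stand behind the capsule (258,355) and ahead of the left sleeve (150,230), clear of the lip. I'll push forward along machine x.

```bash
python3 -m pendant '{"linear":[[-0.16,0.31,0],[-0.16,0.31,0],[-0.16,0.31,0],[-0.16,0.31,0],[-0.16,0.31,0],[-0.16,0.31,0],[-0.16,0.31,0],[-0.16,0.31,0],[-0.16,0.31,0],[-0.16,0.31,0]],"angular":[[0,0,0],[0,0,0],[0,0,0],[0,0,0],[0,0,0],[0,0,0],[0,0,0],[0,0,0],[0,0,0],[0,0,0]],"claw":[9.4,9.4,9.4,9.4,9.4,9.4,9.4,9.4,9.4,9.4]}' 20
python3 - <<'E'
from h import *
go((-45,19),27,220)
E
```

```text
clock: 3.53
tool_pos: [0.4171, 0.3832, 0.4198]
orientation: [0.729, 3.055, 0.0]
force: [-0.5, -0.7, 1.8]
opening: 1.001
gripper_force: 1.0
t 3.53 T [-70.1  17.9] tipz 220.8 phi 27.0 tz [ 0.  0. -1.] B [-22.6  42. ] C [-117.6   -6.3] open 94.1 Fm [-0.8 -0.2  1.8]
turn z -0.05 lin cm [-1.04  2.29  0.08]
```

```bash
python3 -m pendant '{"linear":[[-0.11,0.23,0],[-0.11,0.23,0],[-0.11,0.23,0],[-0.11,0.23,0],[-0.11,0.23,0],[-0.11,0.23,0],[-0.11,0.23,0],[-0.11,0.23,0],[-0.11,0.23,0.1],[-0.11,0.23,0]],"angular":[[0,0,0],[0,0,0],[0,0,0],[0,0,0],[0,0,0],[0,0,0],[0,0,0],[0,0,0],[0,0,0],[0,0,0]],"claw":[9.4,9.4,9.4,9.4,9.4,9.4,9.4,9.4,9.4,9.4]}' 20
python3 - <<'E'
from h import *
state()
cv2.imwrite("pics/sc2.png",cv2.resize(camera("scene")[120:270,180:320,::-1],None,fx=4,fy=4,interpolation=cv2.INTER_CUBIC))
E
```

```text
clock: 4.37
tool_pos: [0.435, 0.3954, 0.4189]
orientation: [-0.725, -3.052, 0.021]
force: [-9.0, -14.4, 11.4]
opening: 0.996
gripper_force: 11.2
t 4.37 T [-48.4  17.2] tipz 219.9 phi 27.1 tz [-0.007 -0.012 -1.   ] B [-1.2 41.3] C [-95.7  -7. ] open 93.7 Fm [-15.8  -6.3  11.4]
```

View pics/sc2.png

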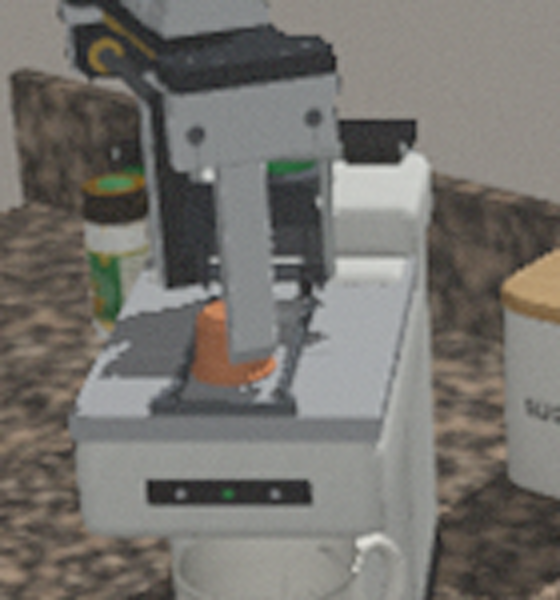

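The finger (250,340) covers the right half of the capsule (235,345), and the force has risen to about 16 N. I'll check where the capsule really is before pushing on.

```bash
python3 - <<'E'
from h import *
state()
W=lambda x,y,z:np.r_[(x*ex+y*ey)/1e3+O,z/1e3]
i=cv2.resize(cv2.imread("pics/sc2.png"),(140,150),interpolation=cv2.INTER_AREA)[:,:,::-1].copy()
for b in blobs(i,(5,120,90),(14,255,255),20):print("mask now",b[0]+[180,120],b[1]+[180,120,0,0,0])
for x in(-96,-86,-76):
  a=np.linspace(0,2*np.pi,60)
  P=np.array([proj("scene",W(x+r*np.cos(t),r*np.sin(t),z)) for r,z in((18.5,210),(18.5,212.5),(14.5,238)) for t in a]);print(x,P.min(0),P.max(0))
print("finger tip C corners",[proj("scene",W(-95.7+dx,-7+dy,220)).round(1) for dx in(-9,9) for dy in(-9,9)])
for th in(0,.5,.8,1.):
  c,s=np.cos(th),np.sin(th)
  print(th,"skirt",[proj("scene",W(-61*c-11*s,y,222+61*s-11*c)).round(1) for y in(-28,28)],"bar end R",proj("scene",W(-28*c+48*s,-64,222+28*s+48*c)).round(1))
E
```

```text
t 4.42 T [-48.4  17.2] tipz 219.9 phi 27.1 tz [-0.008 -0.012 -1.   ] B [-0.9 41.4] C [-95.8  -7.1] open 94.1 Fm [-14.   -5.6  11. ]
mask now [235.1 207.8] [229 196  19  20 163]
-96 [227.8203 196.7303] [249.7773 219.7309]
-86 [228.7993 194.5085] [250.5587 217.2663]
-76 [229.7612 192.3255] [251.3277 214.8453]
finger tip C corners [array([247.1, 211.9]), array([236.5, 211.9]), array([248.6, 207.6]), array([238.1, 207.6])]
0 skirt [array([257.7, 206.5]), array([226. , 206.5])] bar end R [278.4 168.2]
0.5 skirt [array([256.8, 189.8]), array([224.7, 189.8])] bar end R [279.6 159.2]
0.8 skirt [array([256.9, 179.1]), array([224.8, 179.2])] bar end R [280.5 157.3]
1.0 skirt [array([257.1, 172.4]), array([225.1, 172.5])] bar end R [281.  157.6]
```

```bash
python3 - <<'E'
from h import *
s=camera("scene");t=camera("top")
cv2.imwrite("pics/s3full.png",s[:,:,::-1]);cv2.imwrite("pics/t3full.png",t[:,:,::-1])
a=cv2.resize(s[145:225,215:290,::-1],(450,480),interpolation=cv2.INTER_CUBIC)
b=cv2.resize(t[190:310,170:257,::-1],(348,480),interpolation=cv2.INTER_CUBIC)
cv2.imwrite("pics/both3.png",np.hstack([a,b]))
print(blobs(t,(5,120,100),(14,255,255),8)); state()
E
```

```text
[(array([604.7, 249.9]), array([597, 246,  16,   8,  35], dtype=int32)), (array([584.2, 258.5]), array([581, 257,   7,   4,  10], dtype=int32)), (array([531.1, 279.5]), array([507, 263,  65,  33, 330], dtype=int32)), (array([573.8, 275.6]), array([560, 270,  26,  12,  49], dtype=int32))]
t 4.52 T [-48.5  17.2] tipz 219.9 phi 27.1 tz [-0.007 -0.012 -1.   ] B [-1.1 41.4] C [-95.9  -7.1] open 94.0 Fm [-13.2  -6.5   9.9]
```

View pics/both3.png

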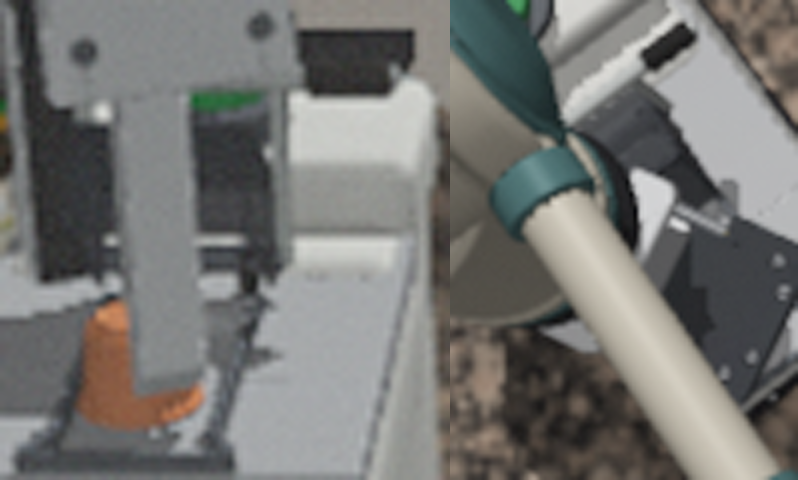

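The cover is open (right sleeve at top-view crop (668,45), so about 0.7 rad). The capsule, however, is tilted sideways and jammed: its flange at (203,385) is lifted under the finger, because the pad pushed obliquely. I'll back off and line the finger's leading corner up with the tray's mid line.

```bash
python3 -m pendant '{"linear":[[0.23,-0.45,0],[0.23,-0.45,0],[0.23,-0.45,0],[0.23,-0.45,0],[0.23,-0.45,0],[0.23,-0.45,0],[0.25,0.12,0],[0.25,0.12,0],[0.25,0.12,0],[0.25,0.12,0]],"angular":[[0,0,0],[0,0,0],[0,0,0],[0,0,0],[0,0,0],[0,0,0],[0,0,0],[0,0,0],[0,0,0],[0,0,0]],"claw":[9.4,9.4,9.4,9.4,9.4,9.4,9.4,9.4,9.4,9.4]}' 20
python3 - <<'E'
from h import *
s=camera("scene");t=camera("top");state()
cv2.imwrite("pics/s4.png",s[:,:,::-1])
for n,i in(("scene",s),("top",t)):
  for b in blobs(i,(5,120,90),(14,255,255),20):
    if 215<b[0][0]<290:print(n,b)
W=lambda x,y,z:np.r_[(x*ex+y*ey)/1e3+O,z/1e3]
for x in(-96,-86,-76):
  a=np.linspace(0,2*np.pi,60)
  P=np.array([proj("scene",W(x+r*np.cos(q),r*np.sin(q),z)) for r,z in((18.5,210),(18.5,212.5),(14.5,238)) for q in a]);print(x,P.min(0),P.max(0))
E
```

```text
clock: 5.35
tool_pos: [0.4056, 0.39, 0.4188]
orientation: [0.729, 3.056, 0.001]
force: [-0.4, -2.4, -0.1]
opening: 1.002
gripper_force: 0.5
t 5.45 T [-75.4  30.5] tipz 219.7 phi 27.0 tz [-0.     0.001 -1.   ] B [-28.   54.7] C [-122.7    6.4] open 93.8 Fm [-1.5  0.   0.9]
scene (array([242.4, 205.3]), array([238, 195,  11,  21, 143], dtype=int32))
top (array([242.5, 256.8]), array([237, 253,  10,   9,  32], dtype=int32))
-96 [227.8203 196.7303] [249.7773 219.7309]
-86 [228.7993 194.5085] [250.5587 217.2663]
-76 [229.7612 192.3255] [251.3277 214.8453]
```

```bash
python3 - <<'E'
from h import *
go((-62,28.3),27,216)
E
python3 -m pendant '{"linear":[[-0.14,0.15,0],[-0.14,0.15,0],[-0.13,0.22,0],[-0.13,0.22,0],[-0.13,0.22,0],[-0.07,0.12,0.13],[0,0,0.13],[0,0,0.12],[0,0,0],[0,0,0]],"angular":[[0,0,0],[0,0,0],[0,0,0],[0,0,0],[0,0,0],[0,0,0],[0,0,0],[0,0,0],[0,0,0],[0,0,0]],"claw":[9.4,9.4,9.4,9.4,9.4,9.4,9.4,9.4,9.4,9.4]}' 20
python3 - <<'E'
from h import *
go((-35,28.3),27,216)
E
```

```text
t 5.45 T [-75.4  30.5] tipz 219.7 phi 27.0 tz [-0.     0.001 -1.   ] B [-28.   54.7] C [-122.7    6.4] open 93.8 Fm [-1.5  0.   0.9]
turn z 0.00 lin cm [-0.8   1.09  0.37]
clock: 6.28
tool_pos: [0.4171, 0.3957, 0.4146]
orientation: [-0.729, -3.056, 0.001]
force: [0.3, -0.4, -0.4]
opening: 0.999
gripper_force: 0.5
t 6.28 T [-62.7  27.9] tipz 215.6 phi 27.0 tz [-0.    -0.001 -1.   ] B [-15.3  52. ] C [-110.1    3.8] open 93.9 Fm [ 0.  -0.5 -0.4]
turn z -0.05 lin cm [-1.22  2.49 -0.04]
```

```bash
python3 -m pendant '{"linear":[[-0.07,0.15,0],[-0.07,0.15,0],[-0.07,0.15,0],[-0.07,0.15,0],[-0.07,0.15,0],[-0.07,0.15,0],[-0.07,0.15,0],[-0.07,0.15,0],[-0.07,0.15,0],[-0.07,0.15,0]],"angular":[[0,0,0],[0,0,0],[0,0,0],[0,0,0],[0,0,0],[0,0,0],[0,0,0],[0,0,0],[0,0,0],[0,0,0]],"claw":[9.4,9.4,9.4,9.4,9.4,9.4,9.4,9.4,9.4,9.4]}' 20
cat > look.py <<'E'
from h import *
import sys
s=camera("scene");t=camera("top");state()
cv2.imwrite(f"pics/s{sys.argv[1]}.png",s[:,:,::-1]);cv2.imwrite(f"pics/t{sys.argv[1]}.png",t[:,:,::-1])
for n,i in(("scene",s),("top",t)):
  for b in blobs(i,(5,120,90),(14,255,255),15):
    if 210<b[0][0]<290:print(n,b[0],b[1][:2],b[1][:2]+b[1][2:4],b[1][4])
E
python3 look.py 5
```

```text
clock: 7.12
tool_pos: [0.4302, 0.4056, 0.4147]
orientation: [-0.729, -3.055, 0.003]
force: [-1.3, -4.9, 2.4]
opening: 0.998
gripper_force: 2.2
t 7.22 T [-46.1  28.3] tipz 215.7 phi 27.0 tz [-0.001 -0.002 -1.   ] B [ 1.3 52.4] C [-93.6   4.1] open 93.9 Fm [-3.7 -3.   1.1]
scene [244.7 204.5] [237 194] [250 213] 77
```

```bash
python3 - <<'E'
import cv2,numpy as np
a=[cv2.resize(cv2.imread(f"pics/{f}.png")[170:225,215:270],(400,400),interpolation=cv2.INTER_CUBIC) for f in("s4","s5")]
cv2.imwrite("pics/m5.png",np.hstack(a))
E
```

```text
(no output)
```

View pics/m5.png

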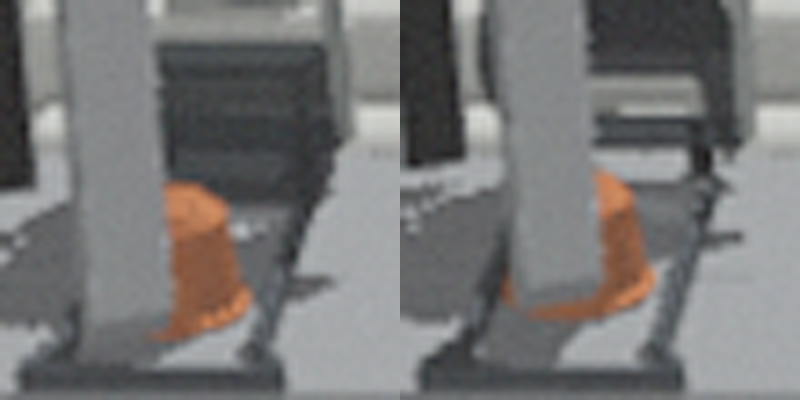

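The capsule stands upright: in the right half its flange runs from (505,290) to (655,275). The cover skirt is well above it. Now I close the gripper while turning and advancing, so the bar finger stays on the sleeve and the other finger pushes on.

```bash
python3 -m pendant '{"linear":[[-0.04,0.08,0],[-0.04,0.08,0],[-0.04,0.08,0],[-0.04,0.08,0],[-0.04,0.07,0],[-0.04,0.07,0],[-0.04,0.07,0],[-0.04,0.07,0],[-0.04,0.07,0],[-0.04,0.07,0]],"angular":[[0,0,-0.4],[0,0,-0.4],[0,0,-0.4],[0,0,-0.4],[0,0,-0.4],[0,0,-0.4],[0,0,-0.4],[0,0,-0.4],[0,0,-0.4],[0,0,-0.4]],"claw":[9.3,9.2,9.1,9.0,8.9,8.8,8.7,8.6,8.5,8.4]}' 20
python3 look.py 6; python3 -c "
from h import *
go((-28.75,28),34.6,216)"
```

```text
clock: 8.05
tool_pos: [0.4372, 0.4073, 0.4145]
orientation: [0.62, 3.077, -0.02]
force: [0.2, -15.8, 3.4]
opening: 0.896
gripper_force: 7.5
t 8.15 T [-39.5  25.3] tipz 215.4 phi 31.0 tz [ 0.    -0.013 -1.   ] B [ 2.  50.3] C [-81.    0.4] open 84.3 Fm [ -9.4 -12.5   3.7]
scene [231.9 203.1] [230 195] [235 211] 34
scene [244.9 208. ] [237 204] [250 211] 27
t 8.15 T [-39.5  25.3] tipz 215.4 phi 31.0 tz [ 0.    -0.013 -1.   ] B [ 2.  50.3] C [-81.    0.4] open 84.3 Fm [ -9.4 -12.5   3.7]
turn z -3.60 lin cm [-0.39  1.04 -0.06]
```

```bash
python3 - <<'E'
from h import *
M=[]
for f in("scene0","s4","s5","s6"):
    i=cv2.imread(f"pics/{f}.png");M.append(cv2.inRange(cv2.cvtColor(i,cv2.COLOR_BGR2HSV),(3,90,60),(16,255,255))[190:222,226:254])
for r in range(32):print(190+r," | ".join("".join(".#"[v>0] for v in m[r]) for m in M))
W=lambda x,y,z:np.r_[(x*ex+y*ey)/1e3+O,z/1e3]
print([proj("scene",W(-81+dx,.4+dy,216)).round(1) for dx,dy in((9.5,-3.6),(-1.2,10),(1.2,-10),(-9.5,3.6))])
for y in(-20.5,20.5):print(y,[proj("scene",W(x,y,217)).round(1) for x in(-96,-76,-56)])
E
```

```text
Traceback (most recent call last):
TypeError: string indices must be integers, not 'numpy.bool'
```

```bash
python3 - <<'E'
from h import *
M=[]
for f in("scene0","s4","s5","s6"):
    i=cv2.imread(f"pics/{f}.png");M.append(cv2.inRange(cv2.cvtColor(i,cv2.COLOR_BGR2HSV),(3,90,60),(16,255,255))[190:222,226:254])
for r in range(32):print(190+r," | ".join("".join("#" if v else "." for v in m[r]) for m in M))
W=lambda x,y,z:np.r_[(x*ex+y*ey)/1e3+O,z/1e3]
print([proj("scene",W(-81+dx,.4+dy,216)).round(1) for dx,dy in((9.5,-3.6),(-1.2,10),(1.2,-10),(-9.5,3.6))])
for y in(-20.5,20.5):print(y,[proj("scene",W(x,y,217)).round(1) for x in(-96,-76,-56)])
E
```

```text
190 ............................ | ............................ | ............................ | ............................
191 ............................ | ............................ | ............................ | ............................
192 ............................ | ............................ | ............................ | ............................
193 ............................ | ............................ | ............................ | ............................
194 ............................ | ............................ | ................##.......... | ......#.....................
195 ............................ | ............#####........... | ................####........ | .....##.....................
196 ............................ | ............######.......... | ................#####....... | .....###....................
197 ............................ | ............########........ | .................####....... | .....###....................
198 .......##########........... | ............########........ | .................####.....
[... 2475 characters left out ...]
................ | ............................ | ............................
219 ..........###............... | ............................ | ............................ | ............................
220 ............................ | ............................ | ............................ | ............................
221 ............................ | ............................ | ............................ | ............................
[array([242.6, 206.3]), array([233.8, 208.7]), array([245.6, 208.2]), array([236.8, 210.7])]
-20.5 [array([250.6, 211.5]), array([252.1, 206.8]), array([253.6, 202.3])]
20.5 [array([226.6, 211.4]), array([228.5, 206.8]), array([230.4, 202.3])]
```

The masks show the capsule lagging the finger with its rear edge raised, so it's wedged against the left rail. I'll back the capsule finger off by opening the gripper while the bar finger holds the cover, then measure again.

```bash
python3 -m pendant '{"linear":[[0,-0.1,0],[0,-0.1,0],[0,-0.1,0],[0,-0.1,0],[0,-0.1,0],[0,0,0],[0,0,0],[0,0,0],[0,0,0],[0,0,0]],"angular":[[0,0,0],[0,0,0],[0,0,0],[0,0,0],[0,0,0],[0,0,0],[0,0,0],[0,0,0],[0,0,0],[0,0,0]],"claw":[8.6,8.8,9.0,9.2,9.4,9.4,9.4,9.4,9.4,9.4]}' 20
python3 look.py 7; python3 - <<'E'
from h import *
i=cv2.imread("pics/s7.png");m=cv2.inRange(cv2.cvtColor(i,cv2.COLOR_BGR2HSV),(3,90,60),(16,255,255))[188:220,226:254]
for r in range(32):print(188+r,"".join("#" if v else "." for v in m[r]))
E
```

```text
clock: 8.98
tool_pos: [0.435, 0.4068, 0.415]
orientation: [-0.622, -3.079, -0.002]
force: [-0.6, -0.6, -0.4]
opening: 1.0
gripper_force: 0.5
t 9.08 T [-41.8  26.4] tipz 215.9 phi 31.0 tz [-0.     0.001 -1.   ] B [ 3.7 53.7] C [-87.3  -1. ] open 93.6 Fm [-0.9  0.1  0. ]
scene [231.7 204.7] [231 199] [234 210] 18
scene [246.4 206.4] [241 198] [250 212] 34
188 ............................
189 ............................
190 ............................
191 ............................
192 ............................
193 ............................
194 ....................#.......
195 ......#.............##......
196 .....##.............##......
197 .....##.............##......
198 .....##.............##......
199 .....##..............#......
200 .....##..............#......
201 .....##..............##.....
202 .....##..............##.....
203 .....##..............##.....
204 .....##..............###....
205 .....##..............###....
206 .....##..............####...
207 ....###.............####....
208 ....####............####....
209 .....###..........#####.....
210 ......##......#######.......
211 ...........######...........
212 ............................
213 ............................
214 ............................
215 ............................
216 ............................
217 ............................
218 ............................
219 ............................
```

```bash
python3 -m pendant '{"linear":[[0.05,-0.09,0],[0.05,-0.09,0],[0.05,-0.09,0],[0.09,0.05,0],[0.09,0.05,0],[0.09,0.05,0],[0.09,0.05,0],[0.08,0.05,0],[0.08,0.05,0],[0,0,0]],"angular":[[0,0,0],[0,0,0],[0,0,0],[0,0,0],[0,0,0],[0,0,0],[0,0,0],[0,0,0],[0,0,0],[0,0,0]],"claw":[9.4,9.4,9.4,9.4,9.4,9.4,9.4,9.4,9.4,9.4]}' 20
python3 look.py 8; python3 - <<'E'
from h import *
i=cv2.imread("pics/s8.png");m=cv2.inRange(cv2.cvtColor(i,cv2.COLOR_BGR2HSV),(3,90,60),(16,255,255))[188:214,226:254]
for r in range(26):print(188+r,"".join("#" if v else "." for v in m[r]))
E
```

```text
clock: 9.92
tool_pos: [0.4288, 0.4095, 0.4148]
orientation: [-0.622, -3.079, -0.0]
force: [-0.9, -1.8, -0.6]
opening: 1.001
gripper_force: 0.5
t 10.02 T [-45.1  32.1] tipz 215.8 phi 31.0 tz [-0.  0. -1.] B [ 0.6 59.5] C [-90.8   4.7] open 94.1 Fm [-1.3 -0.8  0.2]
scene [245.2 202.6] [242 193] [250 211] 84
188 ............................
189 ............................
190 ............................
191 ............................
192 ................##..........
193 ................###.........
194 ................#####.......
195 ................######......
196 ................#####.......
197 .................#####......
198 .................#####......
199 .................#####......
200 .................#####......
201 .................#####......
202 .................######.....
203 .................######.....
204 .................#######....
205 ..................#######...
206 .................########...
207 .................#######....
208 ................########....
209 ................#######.....
210 ..............#######.......
211 ...........######...........
212 ............................
213 ............................
```

```bash
python3 -m pendant '{"linear":[[-0.075,0.07,0],[-0.075,0.07,0],[-0.075,0.07,0],[-0.075,0.07,0],[-0.075,0.07,0],[-0.075,0.07,0],[-0.075,0.07,0],[-0.075,0.07,0],[-0.075,0.07,0],[0,0,0]],"angular":[[0,0,0],[0,0,0],[0,0,0],[0,0,0],[0,0,0],[0,0,0],[0,0,0],[0,0,0],[0,0,0],[0,0,0]],"claw":[9.27,9.14,9.01,8.88,8.75,8.62,8.49,8.36,8.23,8.23]}' 20
python3 look.py 9; python3 - <<'E'
from h import *
i=cv2.imread("pics/s9.png");m=cv2.inRange(cv2.cvtColor(i,cv2.COLOR_BGR2HSV),(3,90,60),(16,255,255))[184:214,226:256]
for r in range(30):print(184+r,"".join("#" if v else "." for v in m[r]))
E
```

```text
clock: 10.85
tool_pos: [0.4379, 0.4126, 0.4148]
orientation: [0.622, 3.079, 0.0]
force: [-1.7, 0.5, -0.4]
opening: 0.878
gripper_force: 0.5
t 10.95 T [-36.1  29.4] tipz 215.9 phi 31.0 tz [ 0.  0. -1.] B [ 4.5 53.7] C [-76.7   5. ] open 82.2 Fm [-1.5  0.1 -0.8]
scene [245.7 200.6] [237 190] [251 209] 82
184 ..............................
185 ..............................
186 ..............................
187 ..............................
188 ..............................
189 ..............................
190 ..................##..........
191 ..................###.........
192 ..................####........
193 ..................####........
194 ..................####........
195 ..................#####.......
196 ..................#####.......
197 ..................#####.......
198 ..................#####.......
199 ..................#####.......
200 ...................####.......
201 ..................######......
202 ..................######......
203 ..................#######.....
204 ..................########....
205 .................########.....
206 .................#######......
207 ..............#########.......
208 ..........##########..........
209 ..............##..............
210 ..............................
211 ..............................
212 ..............................
213 ..............................
```

The capsule now slides freely with almost no force. I continue the same motion.

```bash
python3 -m pendant '{"linear":[[-0.07,0.06,0],[-0.07,0.06,0],[-0.07,0.06,0],[-0.07,0.06,0],[-0.07,0.06,0],[-0.07,0.06,0],[-0.07,0.06,0],[-0.07,0.06,0],[0,0,0],[0,0,0]],"angular":[[0,0,0],[0,0,0],[0,0,0],[0,0,0],[0,0,0],[0,0,0],[0,0,0],[0,0,0],[0,0,0],[0,0,0]],"claw":[8.1,7.97,7.84,7.71,7.58,7.45,7.32,7.19,7.19,7.19]}' 20
python3 look.py 10; python3 - <<'E'
from h import *
i=cv2.imread("pics/s10.png");m=cv2.inRange(cv2.cvtColor(i,cv2.COLOR_BGR2HSV),(3,90,60),(16,255,255))[184:214,226:256]
for r in range(28):print(184+r,"".join("#" if v else "." for v in m[r]))
E
```

```text
clock: 11.78
tool_pos: [0.4448, 0.4148, 0.4149]
orientation: [0.622, 3.079, 0.001]
force: [-0.9, 0.6, 0.2]
opening: 0.765
gripper_force: 0.5
t 11.88 T [-29.1  27.1] tipz 215.9 phi 31.0 tz [ 0.  0. -1.] B [ 7.  48.7] C [-65.2   5.4] open 71.7 Fm [-0.1  0.4  0.2]
scene [246.7 198.4] [239 189] [252 206] 90
184 ..............................
185 ..............................
186 ..............................
187 ..............................
188 ...................#..........
189 ..................####........
190 ..................######......
191 ..................######......
192 ...................#####......
193 ...................#####......
194 ...................#####......
195 ...................######.....
196 ...................######.....
197 ...................######.....
198 ...................######.....
199 ...................######.....
200 ...................######.....
201 ...................######.....
202 ..................#######.....
203 ..................########....
204 .................##########...
205 ............#############.....
206 ..............#######.........
207 ..............................
208 ..............................
209 ..............................
210 ..............................
211 ..............................
```

```bash
python3 -m pendant '{"linear":[[-0.06,0.04,0],[-0.06,0.04,0],[-0.06,0.04,0],[0,0,0],[0,0,0],[0,0,0],[0,0,0],[0,0,0],[0,0,0],[0,0,0]],"angular":[[0,0,0],[0,0,0],[0,0,0],[0,0,0],[0,0,0],[0,0,0],[0,0,0],[0,0,0],[0,0,0],[0,0,0]],"claw":[7.07,6.95,6.83,6.83,6.83,6.83,6.83,6.83,6.83,6.83]}' 20
python3 look.py 11; python3 - <<'E'
from h import *
i=cv2.imread("pics/s11.png");m=cv2.inRange(cv2.cvtColor(i,cv2.COLOR_BGR2HSV),(3,90,60),(16,255,255))[184:214,226:256]
for r in range(26):print(184+r,"".join("#" if v else "." for v in m[r]))
W=lambda x,y,z:np.r_[(x*ex+y*ey)/1e3+O,z/1e3]
a=np.linspace(0,2*np.pi,60)
for x,z0 in((-96,210),(-52,210),(-42,210),(-38,210),(-38,205)):
  f=lambda r,z:np.array([proj("scene",W(x+r*np.cos(q),r*np.sin(q),z0+z)) for q in a])
  print(x,z0,"top",f(14.5,28).min(0),f(14.5,28).max(0),"flange",f(18.5,0).max(0))
E
```

```text
clock: 12.72
tool_pos: [0.4468, 0.4152, 0.4149]
orientation: [0.622, 3.079, 0.0]
force: [-0.9, 0.4, 0.1]
opening: 0.727
gripper_force: 0.5
t 12.82 T [-27.2  26.1] tipz 215.9 phi 31.0 tz [ 0.  0. -1.] B [ 7.4 46.9] C [-61.9   5.3] open 68.4 Fm [-1.5  0.4 -0.4]
scene [246.1 199.2] [236 189] [252 207] 84
184 ..............................
185 ..............................
186 ..............................
187 ..............................
188 ..............................
189 ...................##.........
190 ...................###........
191 ...................####.......
192 ...................####.......
193 ...................#####......
194 ...................#####......
195 ...................#####......
196 ...................#####......
197 ...................#####......
198 ...................#####......
199 ...................######.....
200 ...................######.....
201 ...................######.....
202 ..................########....
203 .................#########....
204 .............##############...
205 .........#################....
206 ...........##########.........
207 ..............................
208 ..............................
209 ..............................
-96 210 top [228.9653 196.7303] [246.3025 203.397 ] flange [249.7773 219.7309]
-52 210 top [233.1492 187.2381] [249.8157 193.408 ] flange [253.1203 209.2062]
-42 210 top [234.0561 185.1793] [250.5773 191.244 ] flange [253.8457 206.9253]
-38 210 top [234.4145 184.3655] [250.8786 190.3889] flange [254.1325 206.0238]
-38 205 top [234.6335 186.9722] [251.0619 193.0476] flange [254.3066 208.6258]
```

```bash
python3 -m pendant '{"linear":[[0,-0.1,0],[0,-0.1,0],[0,-0.1,0],[0,-0.1,0],[0,-0.1,0],[0,-0.1,0],[0,-0.1,0],[0,-0.1,0],[0,0,0],[0,0,0]],"angular":[[0,0,0],[0,0,0],[0,0,0],[0,0,0],[0,0,0],[0,0,0],[0,0,0],[0,0,0],[0,0,0],[0,0,0]],"claw":[7.0,7.2,7.4,7.6,7.8,8.0,8.2,8.4,8.4,8.4]}' 20
python3 look.py 12; python3 - <<'E'
from h import *
i=cv2.imread("pics/s12.png");m=cv2.inRange(cv2.cvtColor(i,cv2.COLOR_BGR2HSV),(3,90,60),(16,255,255))[184:210,226:256]
for r in range(24):print(184+r,"".join("#" if v else "." for v in m[r]))
E
```

```text
clock: 13.65
tool_pos: [0.4437, 0.4077, 0.4149]
orientation: [0.622, 3.079, -0.0]
force: [-0.7, -0.6, -0.2]
opening: 0.896
gripper_force: 0.5
t 13.75 T [-34.1  22. ] tipz 215.9 phi 31.0 tz [ 0. -0. -1.] B [ 7.2 46.7] C [-75.4  -2.8] open 83.9 Fm [-1.2  0.1 -0.3]
scene [249.4 200.4] [248 194] [252 206] 16
184 ..............................
185 ..............................
186 ..............................
187 ..............................
188 ..............................
189 ..............................
190 ..............................
191 ..............................
192 ......................#.......
193 ......................##......
194 ........#.............##......
195 ........#..............#......
196 ........#..............#......
197 ........#..............#......
198 ........#..............#......
199 ........#..............##.....
200 ........##.............##.....
201 ........#..............##.....
202 ........##..............##....
203 .......###.............####...
204 .......###............#####...
205 ........##............###.....
206 ..............................
207 ..............................
```

The capsule top edge went down between the last two steps while it was pushed forward, and both sides are level, so it's seated. I'll retreat to let the cover close, then rise.

```bash
python3 -m pendant '{"linear":[[0.33,-0.56,-0.1],[0.33,-0.56,-0.1],[0.33,-0.56,-0.1],[0.33,-0.56,-0.1],[0.33,-0.56,-0.1],[0.33,-0.56,0],[0.33,-0.56,0],[0.33,-0.56,0],[0.33,-0.56,0],[0.33,-0.56,0]],"angular":[[0,0,0],[0,0,0],[0,0,0],[0,0,0],[0,0,0],[0,0,0],[0,0,0],[0,0,0],[0,0,0],[0,0,0]],"claw":[8.4,8.4,8.4,8.4,8.4,8.4,8.4,8.4,8.4,8.4]}' 20
python3 look.py 13
python3 -m pendant '{"linear":[[0,0,-1.2],[0,0,-1.2],[0,0,-1.2],[0,0,-1.2],[0,0,-1.2],[0,0,-1.2],[0,0,-1.2],[0,0,-1.2],[0,0,0],[0,0,0]],"angular":[[0,0,0],[0,0,0],[0,0,0],[0,0,0],[0,0,0],[0,0,0],[0,0,0],[0,0,0],[0,0,0],[0,0,0]],"claw":[8.4,8.4,8.4,8.4,6.0,4.0,2.0,0.0,0.0,0.0]}' 20
python3 look.py 14; python3 - <<'E'
from h import *
go((80,0),31,275)
E
```

```text
clock: 14.58
tool_pos: [0.3911, 0.3687, 0.42]
orientation: [0.622, 3.079, 0.001]
force: [0.6, 0.4, -0.3]
opening: 0.892
gripper_force: 0.0
t 14.68 T [-100.1   21.6] tipz 221.2 phi 31.0 tz [ 0.  0. -1.] B [-58.7  46.4] C [-141.5   -3.3] open 84.1 Fm [-0.3  0.7 -0.9]
clock: 15.52
tool_pos: [0.3918, 0.3691, 0.5162]
orientation: [0.622, 3.078, 0.002]
force: [0.2, 0.4, -0.7]
opening: 0.503
gripper_force: 0.0
t 15.62 T [-99.1  21.5] tipz 316.0 phi 31.0 tz [-0.001 -0.001 -1.   ] B [-76.9  34.8] C [-121.3    8.2] open 39.3 Fm [ 0.6 -0.5 -0.7]
t 15.62 T [-99.1  21.5] tipz 316.0 phi 31.0 tz [-0.001 -0.001 -1.   ] B [-76.9  34.8] C [-121.3    8.2] open 39.3 Fm [ 0.6 -0.5 -0.7]
turn z -0.04 lin cm [-11.07  14.24   4.1 ]
```

```bash
python3 - <<'E'
import cv2,numpy as np
a=cv2.resize(cv2.imread("pics/s14.png")[145:245,195:295],(400,400),interpolation=cv2.INTER_CUBIC)
b=cv2.resize(cv2.imread("pics/t14.png")[180:310,160:290],(400,400),interpolation=cv2.INTER_CUBIC)
cv2.imwrite("pics/m14.png",np.hstack([a,b]))
E
```

```text
(no output)
```

View pics/m14.png

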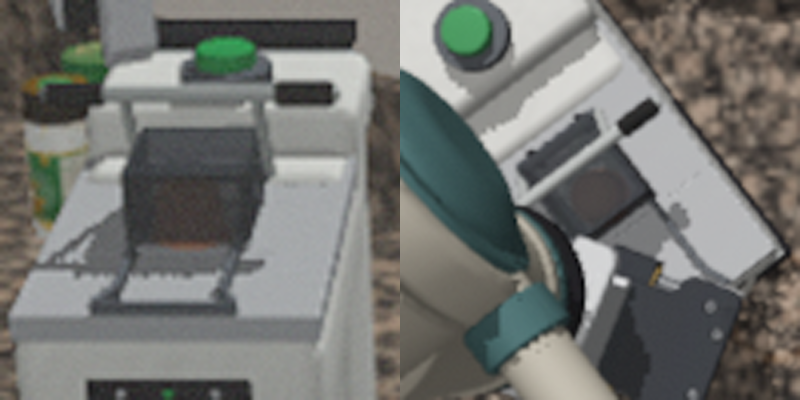

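The cover is closed (right sleeve at (640,117) in the top crop, same place as at the start). The capsule shows through it at (597,195), and the thin copper line is at (185,245) in the scene half. I'll check that position and move over the button.

```bash
python3 - <<'E'
from h import *
print([mach(plane("top",160+(197+.5)*.325-.5,180+(195+.5)*.325-.5,z)) for z in(.233,.246)])
E
python3 -m pendant '{"linear":[[-1.11,1.42,0],[-1.11,1.42,0],[-1.11,1.42,0],[-1.11,1.42,0],[-1.11,1.42,0],[-1.11,1.42,0],[-1.11,1.42,0],[-1.11,1.42,0],[-1.11,1.42,0],[-1.11,1.42,0]],"angular":[[0,0,0],[0,0,0],[0,0,0],[0,0,0],[0,0,0],[0,0,0],[0,0,0],[0,0,0],[0,0,0],[0,0,0]],"claw":[0,0,0,0,0,0,0,0,0,0]}' 20
python3 - <<'E'
from h import *
go((80,0),31,261)
E
```

```text
[array([-41.65  ,   0.0486]), array([-44.1664,  -1.6777])]
clock: 16.45
tool_pos: [0.5498, 0.4572, 0.5143]
orientation: [-0.622, -3.078, 0.002]
force: [0.5, -0.1, -0.3]
opening: 0.003
gripper_force: 0.0
t 16.45 T [80.8 -0.8] tipz 315.3 phi 31.0 tz [-0.002 -0.001 -1.   ] B [86.2  2.5] C [75.3 -4. ] open 0.3 Fm [ 0.3 -0.4 -0.3]
turn z -0.04 lin cm [ 0.1  -0.03  5.43]
```

```bash
python3 -m pendant '{"linear":[[0,0,0.8],[0,0,0.8],[0,0,0.8],[0,0,0.8],[0,0,0.8],[0,0,0.8],[0,0,0.4],[0,0,0.1],[0,0,0],[0,0,0]],"angular":[[0,0,0],[0,0,0],[0,0,0],[0,0,0],[0,0,0],[0,0,0],[0,0,0],[0,0,0],[0,0,0],[0,0,0]],"claw":[0,0,0,0,0,0,0,0,0,0]}' 20
python3 -c "
from h import *
state()"
python3 -m pendant '{"linear":[[0,0,0.1],[0,0,0.1],[0,0,0.1],[0,0,0.1],[0,0,0.1],[0,0,0.1],[0,0,0.1],[0,0,0.1],[0,0,0.1],[0,0,0.1]],"angular":[[0,0,0],[0,0,0],[0,0,0],[0,0,0],[0,0,0],[0,0,0],[0,0,0],[0,0,0],[0,0,0],[0,0,0]],"claw":[0,0,0,0,0,0,0,0,0,0]}' 20
python3 -c "
from h import *
state()"
```

```text
clock: 17.28
tool_pos: [0.5489, 0.4568, 0.4634]
orientation: [0.622, 3.079, 0.001]
force: [-0.7, -0.3, 0.0]
opening: 0.003
gripper_force: 0.0
t 17.28 T [79.7 -0.6] tipz 264.4 phi 31.0 tz [ 0.001  0.001 -1.   ] B [85.2  2.7] C [74.3 -3.9] open 0.3 Fm [-0.7  0.2  0. ]
clock: 18.12
tool_pos: [0.5489, 0.4567, 0.4533]
orientation: [0.622, 3.079, 0.001]
force: [-0.7, -0.8, 1.6]
opening: 0.008
gripper_force: 1.1
t 18.12 T [79.7 -0.6] tipz 254.3 phi 31.0 tz [ 0.  0. -1.] B [85.4  2.8] C [74. -4.] open 0.8 Fm [-1.  -0.3  1.6]
```

Contact is at about z 256. I press 5 to 6 mm more, hold, then release.

```bash
python3 -m pendant '{"linear":[[0,0,0.1],[0,0,0.1],[0,0,0.1],[0,0,0.1],[0,0,0.1],[0,0,0],[0,0,0],[0,0,0],[0,0,0],[0,0,0]],"angular":[[0,0,0],[0,0,0],[0,0,0],[0,0,0],[0,0,0],[0,0,0],[0,0,0],[0,0,0],[0,0,0],[0,0,0]],"claw":[0,0,0,0,0,0,0,0,0,0]}' 20
python3 -c "
from h import *
state()"
```

```text
clock: 18.95
tool_pos: [0.5486, 0.4565, 0.4504]
orientation: [0.622, 3.077, 0.003]
force: [-1.6, -1.8, 10.6]
opening: 0.005
gripper_force: 4.8
t 18.95 T [79.3 -0.6] tipz 251.4 phi 31.0 tz [ 0.002  0.002 -1.   ] B [84.9  2.7] C [73.7 -3.9] open 0.5 Fm [-2.3 -0.5 10.6]
```

```bash
python3 -m pendant '{"linear":[[0,0,0.1],[0,0,0],[0,0,0],[0,0,0],[0,0,0],[0,0,0],[0,0,0],[0,0,0],[0,0,0],[0,0,0]],"angular":[[0,0,0],[0,0,0],[0,0,0],[0,0,0],[0,0,0],[0,0,0],[0,0,0],[0,0,0],[0,0,0],[0,0,0]],"claw":[0,0,0,0,0,0,0,0,0,0]}' 20
python3 -c "
from h import *
state()"
python3 -m pendant '{"linear":[[0,0,-0.2],[0,0,-0.2],[0,0,-0.3],[0,0,-0.5],[0,0,-0.8],[0,0,-1],[0,0,-1],[0,0,-1],[0,0,-1],[0,0,-1]],"angular":[[0,0,0],[0,0,0],[0,0,0],[0,0,0],[0,0,0],[0,0,0],[0,0,0],[0,0,0],[0,0,0],[0,0,0]],"claw":[0,0,0,0,0,0,0,0,0,0]}' 20
python3 - <<'E'
from h import *
state()
s0=cv2.imread("pics/scene0.png")[:,:,::-1].copy();s=camera("scene")
for i in(s0,s):
    print("green",[(b[0],b[1][4]) for b in blobs(i,(60,120,60),(85,255,255),40)],"spares",[(b[0],b[1][4]) for b in blobs(i,(70,80,40),(125,255,255),60) if b[0][1]>340 and b[0][0]>330],"mug diff %.1f"%np.abs(s[250:320,215:285].astype(int)-s0[250:320,215:285]).mean())
E
```

```text
clock: 19.78
tool_pos: [0.5484, 0.4564, 0.4503]
orientation: [0.622, 3.077, 0.004]
force: [-2.2, -2.1, 12.6]
opening: 0.005
gripper_force: 6.1
t 19.78 T [79.1 -0.6] tipz 251.3 phi 31.0 tz [ 0.003  0.002 -1.   ] B [84.7  2.7] C [73.5 -3.9] open 0.5 Fm [-3.  -0.4 12.6]
clock: 20.62
tool_pos: [0.5489, 0.4568, 0.5183]
orientation: [0.622, 3.079, 0.001]
force: [0.4, 0.7, -1.4]
opening: 0.005
gripper_force: 0.0
t 20.62 T [79.7 -0.6] tipz 319.3 phi 31.0 tz [ 0.001  0.    -1.   ] B [85.3  2.7] C [74.2 -4. ] open 0.5 Fm [ 0.8  0.3 -1.4]
green [(array([250.7, 158. ]), np.int32(107))] spares [(array([364.4, 358.7]), np.int32(458)), (array([400.7, 388.3]), np.int32(522))] mug diff 2.1
green [(array([250.7, 158. ]), np.int32(111))] spares [(array([364.4, 358.7]), np.int32(460)), (array([400.5, 388.4]), np.int32(523))] mug diff 2.1
```

The button went down to its stop and came back up, and the mug and spares haven't moved. I'm handing in.

```bash
python3 -c "
from plant import *
print(sign_off())"
```

```text
the job is handed in; nothing more can be done
None
```

I handed the job in at about 21 s: the capsule measured as dropped into its seat, the cover closed over it, and the brew button went down to its stop and came up again; on the way the capsule jammed twice against a rail (up to about 16 N) and I backed off and realigned; the mug and spares did not move.

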